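Demagnetise the sockets

TASK

The sockets on the rubber mat have become magnetic: put every one of them in the demagnetiser's pan and turn the field sleeve to 6, then lift the pan by its handle to 40 degrees, keep it there for two seconds and lower it fully level again with the sockets still in it. After that move all the sockets into the wooden tray and turn the sleeve back to 0; leave the bell, sprocket, seat post and brake lever alone.

Things in the scene. Friction and masses are not known exactly. Their poses are not given: they have to be found in the camera images.
- socket_a: One of up to four plain steel hexagonal sockets (absent ones read None): an upright hexagonal prism 34 mm across flats and 40 mm tall, with a dark round bore drawn on top, about 130 g. Starts upright on the rubber mat. Origin: centre of its underside; z axis up along the prism; its flats face its own +x and -x and every 60 degrees from there.
- socket_b: One of up to four plain steel hexagonal sockets (absent ones read None): an upright hexagonal prism 30 mm across flats and 44 mm tall, with a dark round bore drawn on top, about 110 g. Starts upright on the rubber mat. Origin: centre of its underside; z axis up along the prism; its flats face its own +x and -x and every 60 degrees from there.
- socket_c: One of up to four plain steel hexagonal sockets (absent ones read None): an upright hexagonal prism 32 mm across flats and 36 mm tall, solid, with a 3 mm look-only round boss on top, about 120 g. Starts upright on the rubber mat. Origin: centre of its underside; z axis up along the prism; its flats face its own +x and -x and every 60 degrees from there.
- socket_d: One of up to four plain steel hexagonal sockets (absent ones read None): an upright hexagonal prism 28 mm across flats and 40 mm tall, with a dark round bore drawn on top, about 90 g. Starts upright on the rubber mat. Origin: centre of its underside; z axis up along the prism; its flats face its own +x and -x and every 60 degrees from there.
- mat: Black rubber mat, 180 x 200 x 4 mm (x, y, z), fixed; the sockets start on it. Origin: centre of its underside. It lies to the robot's left or right, the tray on the other side.
- tray_in (a point): Centre of the inner floor of the shallow wooden tray (outside 180 x 200 x 18 mm, walls 4 mm thick, floor about 4 mm), fixed; x and y along its sides. Finished sockets go in here.
- demag: Demagnetiser base, fixed: grey box 150 x 280 x 26 mm with a copper coil along the edge nearest the robot, where the aluminium pan is hinged. At its -y end a thin steel guide bar, 75 mm long, rises from the hinge line at 40 degrees: the pan floor is parallel to it when tipped right. Origin: on the ledge under the middle of the level pan; its x points from hinge to handle.
- pan_in (a point): Centre of the inner floor of the open pan. Inner size 120 mm (x) by 280 mm (y); walls 4 mm thick, rising 24 mm above this floor, which is 34 mm above the ledge when level. The axes are the pan's own and tip with it: x points from the hinge towards the handle, z up out of the pan.
- pan_handle (a point): Middle of the pan's black round handle bar: 14 mm thick, 100 mm long along the pan's y, 33 mm clear of the wall farthest from the hinge and the robot, 60 mm above the ledge when level, free space below. It lies 104 mm along x and 26 mm along z of pan_in. Two thin struts 45 mm either side of the middle join it to the pan.
- pan_hinge (a point): Point on the pan's hinge line, 30 mm above the ledge, under the pan's edge nearest the robot; the line runs along the pan's y. pan_handle lies 174 mm along the pan's x and 30 mm along its z from here.
- pan (a joint): Tip angle of the pan in rad: 0 level on its stop, growing as the handle side is lifted and swings up over the hinge, towards the robot; 40 degrees is 0.70; stops at 1.2. The hinge is stiff (0.8 N m friction): the pan stays where it is left. Lifting at the handle takes about 6 to 12 N, pushing back down a few N.
- control: Control box, fixed, grey, 90 x 90 x 22 mm, on one side of the pan (the bell is on the other). Its white plate has ten ticks 24 degrees apart, 0 to 9 clockwise from above: 0 the extra wide one, 3, 6 and 9 long, the others short and thin. Number k lies at 108 - 24 k degrees, counter-clockwise from the box's x. Origin: centre of its underside.
- sleeve_top (a point): Centre of the top face of the field sleeve, on its upright axis: a knurled aluminium cylinder, 48 mm in diameter, standing on a dark 62 mm flange on the control box; its top is 72 mm above the ledge, its grippable part from 32 to 72 mm. A black pointer on the flange and a black line on the top show the setting.
- sleeve (a joint): Angle of the sleeve in rad, growing clockwise seen from above. Detents at the numbers 0 to 9, 24 degrees (0.419 rad) apart: number = value / 0.419, so 6 is at 2.513; stops at 0 and 9. It turns against about 0.1 N m and drops into the nearest detent when let go.
- bell: Brass bell dome, 60 mm across, 31 mm tall, loose; a bystander to leave alone. Origin: centre of its underside.
- sprocket: Black rear sprocket lying flat, 83 mm across, 8 mm thick, loose; leave alone. Origin: centre of its underside.
- seatpost: Chrome seat post, 27 mm thick, 250 mm long along its x, lying; leave alone. Origin: centre of its underside.
- brake_lever: Yellow brake lever, about 115 mm long along its x, 22 mm wide, 18 mm tall, lying between robot and pan; leave alone. Origin: near the middle of its underside.

How it is judged:
On the way, in this order (a step that is already met when the one before it is completed fails the run):
1. all the sockets lie in the level pan and the sleeve is at 6 (x of socket_a in the frame of pan_in between -0.065 and 0.065 m and y of socket_a in the frame of pan_in between -0.145 and 0.145 m and z of socket_a in the frame of pan_in between -0.006 and 0.03 m and x of socket_b in the frame of pan_in between -0.065 and 0.065 m and y of socket_b in the frame of pan_in between -0.145 and 0.145 m and z of socket_b in the frame of pan_in between -0.006 and 0.03 m and x of socket_c in the frame of pan_in between -0.065 and 0.065 m and y of socket_c in the frame of pan_in between -0.145 and 0.145 m and z of socket_c in the frame of pan_in between -0.006 and 0.03 m and x of socket_d in the frame of pan_in between -0.065 and 0.065 m and y of socket_d in the frame of pan_in between -0.145 and 0.145 m and z of socket_d in the frame of pan_in between -0.006 and 0.03 m and value of joint sleeve between 2.373 and 2.653 rad and value of joint pan between -0.1 and 0.06 rad), for 0.3 s.
2. the pan is held tipped at 40 degrees (within 7) for 1.5 s with all the sockets in it and the sleeve at 6 (x of socket_a in the frame of pan_in between -0.065 and 0.065 m and y of socket_a in the frame of pan_in between -0.145 and 0.145 m and z of socket_a in the frame of pan_in between -0.006 and 0.03 m and x of socket_b in the frame of pan_in between -0.065 and 0.065 m and y of socket_b in the frame of pan_in between -0.145 and 0.145 m and z of socket_b in the frame of pan_in between -0.006 and 0.03 m and x of socket_c in the frame of pan_in between -0.065 and 0.065 m and y of socket_c in the frame of pan_in between -0.145 and 0.145 m and z of socket_c in the frame of pan_in between -0.006 and 0.03 m and x of socket_d in the frame of pan_in between -0.065 and 0.065 m and y of socket_d in the frame of pan_in between -0.145 and 0.145 m and z of socket_d in the frame of pan_in between -0.006 and 0.03 m and value of joint sleeve between 2.373 and 2.653 rad and value of joint pan between 0.576 and 0.82 rad), for 1.5 s.
3. the pan is level again with all the sockets in it (x of socket_a in the frame of pan_in between -0.065 and 0.065 m and y of socket_a in the frame of pan_in between -0.145 and 0.145 m and z of socket_a in the frame of pan_in between -0.006 and 0.03 m and x of socket_b in the frame of pan_in between -0.065 and 0.065 m and y of socket_b in the frame of pan_in between -0.145 and 0.145 m and z of socket_b in the frame of pan_in between -0.006 and 0.03 m and x of socket_c in the frame of pan_in between -0.065 and 0.065 m and y of socket_c in the frame of pan_in between -0.145 and 0.145 m and z of socket_c in the frame of pan_in between -0.006 and 0.03 m and x of socket_d in the frame of pan_in between -0.065 and 0.065 m and y of socket_d in the frame of pan_in between -0.145 and 0.145 m and z of socket_d in the frame of pan_in between -0.006 and 0.03 m and value of joint pan between -0.1 and 0.06 rad), for 0.3 s.
At the end, for the whole second after the job is handed in: Every socket present lies at rest inside the wooden tray, the sleeve is at 0 (within 8 degrees) and the pan is level (within 3 degrees) (x of socket_a in the frame of tray_in between -0.09 and 0.09 m and y of socket_a in the frame of tray_in between -0.1 and 0.1 m and z of socket_a in the frame of tray_in between -0.006 and 0.026 m and linear speed of each of socket_a, socket_b, socket_c, socket_d below 0.03 m/s and x of socket_b in the frame of tray_in between -0.09 and 0.09 m and y of socket_b in the frame of tray_in between -0.1 and 0.1 m and z of socket_b in the frame of tray_in between -0.006 and 0.026 m and x of socket_c in the frame of tray_in between -0.09 and 0.09 m and y of socket_c in the frame of tray_in between -0.1 and 0.1 m and z of socket_c in the frame of tray_in between -0.006 and 0.026 m and x of socket_d in the frame of tray_in between -0.09 and 0.09 m and y of socket_d in the frame of tray_in between -0.1 and 0.1 m and z of socket_d in the frame of tray_in between -0.006 and 0.026 m and value of joint sleeve between -0.2 and 0.14 rad and value of joint pan between -0.1 and 0.06 rad); the robot touches nothing.
It fails at once if the bell is moved more than 30 mm (distance of bell from where it was at the start of the episode above 0.03 m).
It fails at once if the sprocket is moved more than 30 mm (distance of sprocket from where it was at the start of the episode above 0.03 m).
It fails at once if the seatpost is moved more than 30 mm (distance of seatpost from where it was at the start of the episode above 0.03 m).
It fails at once if the brake lever is moved more than 30 mm (distance of brake_lever from where it was at the start of the episode above 0.03 m).
Of socket_a, socket_b, socket_c, socket_d only 2 to 3 are there at a start; the rules pass over those that are not, and their reading is None.
At some moment in a run one of socket_a, socket_b, socket_c, socket_d may be knocked a few centimetres aside while the robot is not near it.
Once in a run the grip may slacken for a moment while it holds something.
It also fails if it takes over 210 s, if anything falls off the work surface, if the arm or the gripper's body presses on something with over 40 N, if the wrist force passes 120 N, or if a joint passes its speed limit or range.

ROBOT

A 6-joint arm with a two-finger parallel gripper is mounted at the origin on the work surface. World frame = base frame: x ahead of the robot, y to its left, z up, the work surface at z = 0. Lengths are in m, angles in rad, forces in N, time in s.
With the tool pointing down it reaches from about 0.225 to 0.725 m from the base axis. Payload 3.1 kg.
Tool frame: the origin (TCP) lies midway between the tips of the shut fingers; the grasp point (between the pads) lies 19 mm behind it; z points along the fingers, y is the line along which they close (so a half turn about z gives the same grasp; the last joint's range is limited). The gripper opens to 85 mm and grips with 20 to 120 N. Pads are 22 mm wide; open, the fingers measure 114 mm over their backs; the gripper's body (76 mm by 85 mm) begins 54 mm behind the grasp point. The pads swing forward as they close: fully open they stand 13 mm farther back than shut.
Start: joints at [1.148, 0.048, 0.099, 1.622, 0, 1.443], TCP at [0.153, 0.502, 0.231] pointing down, gripper open.
Joint ranges: [-2.91, 2.91], [-0.99, 1.94], [-1.21, 1.42], [-2.12, 2.29], [-1.49, 1.47], [-3.14, 3.14]. Speed limits (rad/s): [2.79, 2.79, 3.14, 3.14, 3.14, 3.14].

INTERFACE

Orientations are given as a unit quaternion [x, y, z, w].
In Python, from plant import * gives the robot as it stands.
- The arm moves only by the tool jog_arm, never from a script. Its argument "targets" is one flat list of numbers, 5 for each row, row after row: the opening, from -1 (shut) to 1 (fully open), then the shift along the tool's x, y, z in m, then the turn about the tool's z in degrees. In form: [hand, x, y, z, yaw, hand, x, y, z, yaw, ...]. A call has 1 to 10 rows; each row shifts and turns the commanded pose from where the row before left it, along the tool's axes as they then stand; what a row does not reach is not made up. A row lasts 1/10 s, in which the tool goes at most 50 mm and 8.59 degrees, less where a joint would pass 70% of its speed; a pose out of reach is approached as far as the arm can. A call is refused whole if a number of a shift passes 0.05 or a number of a turn 8.59, either way. A call with a gripper value outside its range is refused whole. The fingers move at their own pace and stop on an object; "squeeze" is the grip in N (left out, the last holds). Time passes only in rows, so rows that do not move let the fingers close. It gives the time, the measured TCP pose, the force, the opening and the grip force at its end, in the units of the state.
- state(): the state, without advancing time (a new reading comes with each control period).
- read_camera(name): name is "side" or "top" or "wrist"; returns a dict with "pixels" (400x640x3 uint8, red, green, blue), "range_z" (400x640 float32, m along the optical axis (not along the pixel's ray), 0 where there is no reading), "K" (3x3 intrinsics, pixels), "R" (3x3) and "t" (3): a world point X has camera coordinates R X + t; the wrist camera has in their place "T_tool_cam" (4x4, takes a point from camera to tool coordinates, whose origin is the TCP and whose axes are the flange's). Camera axes: x right, y down, z forward; pixel columns grow to the right and rows downward; lengths in m; the calibration is good to about 2 mm. A picture is of the moment at which its call begins: read the wrist's pose just before it.
- hand_in(): hands the job in; it is judged then, once.
The state is a dict: "time_s": time; "joint_positions": joint angles; "dq": joint speeds; "joint_efforts": joint torques, N m; "eef_pos": TCP position; "ee_rot": TCP orientation; "force": force on the tool from outside, world axes, zero at the start; "ft_torque": the same for the moment, N m; "finger_gap": opening from 0.0 (shut) to 1.0 (fully open); "grip_force": force on a finger pad.
Only numpy, scipy, OpenCV 4.12 (cv2) and the standard library are available. Lean on these libraries where they do the work, as an engineer would, in place of code of your own. Each camera call takes 0.05 s, during which the arm holds its last target. There are 200 camera calls.

## Working session

There is one attempt and no reset: what is moved stays moved. The work goes in short steps, Python scripts to look and compute and a tool call to move; the robot and the scene stay as the last step left them, time stands still between calls to the robot, and variables do not carry over. Pictures are saved under pics/ and viewed, at most 14 in all, crops included, and the job is handed in when it is done.

Besides the shell and the picture viewer there is one more tool, called after "Call:" as name(argument=value, ...) on one line, values as JSON. jog_arm: Moves the arm, as the interface text tells. Its arguments: {"type":"object","properties":{"targets":{"type":"array"},"squeeze":{"type":"number"}},"required":["targets"]}

```bash
ls; mkdir -p pics; cat > h.py <<'E'
from plant import *
import numpy as np, cv2
from scipy.spatial.transform import Rotation as Ro
def cam(n):
    s=state(); c=read_camera(n)
    if n=='wrist':
        T=np.eye(4);T[:3,:3]=Ro.from_quat(s['ee_rot']).as_matrix();T[:3,3]=s['eef_pos']
        M=T@c['T_tool_cam']; c['R']=M[:3,:3].T; c['t']=-c['R']@M[:3,3]
    return c
def cloud(c):
    z=c['range_z']; v,u=np.mgrid[:400,:640]; K=c['K']
    p=np.stack([(u-K[0,2])/K[0,0]*z,(v-K[1,2])/K[1,1]*z,z],-1)
    w=(p-c['t'])@c['R']; w[z==0]=np.nan; return w
def ray(c,u,v,h):
    d=c['R'].T@np.linalg.solve(c['K'],[u,v,1.]); o=-c['R'].T@c['t']; return o+d*(h-o[2])/d[2]
def save(c,f,s=1): cv2.imwrite('pics/'+f,cv2.resize(c['pixels'][:,:,::-1],None,fx=s,fy=s))
E
python3 - <<'E'
from h import *
s=state();print(s)
for n in('top','side'):
    c=cam(n);save(c,n+'0.png',1.25);w=cloud(c);np.savez('/tmp/'+n,w=w,**{k:c[k] for k in('K','R','t','pixels')})
    print(n,-c['R'].T@c['t'],c['K'][0,0],np.nanmin(w,(0,1)),np.nanmax(w,(0,1)))
E
```

```text
pics
{'time_s': 0.0, 'joint_positions': array([1.14821187e+00, 4.87547202e-02, 9.75394113e-02, 1.62197815e+00,
       4.60432476e-06, 1.44303138e+00]), 'dq': array([ 3.08774999e-04,  3.13149056e-05, -4.30434686e-04,  4.50002145e-05,
       -1.93592458e-04, -1.73765571e-03]), 'joint_efforts': array([ 4.00298168e-04, -3.38779521e+01,  3.20016038e+01,  2.02551502e-02,
       -1.71821976e-04,  3.55679454e-06]), 'eef_pos': array([0.15228353, 0.50177862, 0.23008579]), 'ee_rot': array([ 1.46876374e-01,  9.89154131e-01, -1.15284786e-03, -3.27884035e-04]), 'force': array([ 0.27458378,  0.429562  , -0.21409527]), 'ft_torque': array([-0.01225612,  0.04413669, -0.00281634]), 'grip_force': 0.0, 'finger_gap': 1.0013129804830534}
top [0.4126951  0.00530378 1.14834667] 378.8406009741182 [ 0.00695842 -1.74122355 -0.77342597] [1.77540835 1.79790027 0.51197077]
side [ 0.07995124 -0.7517503   0.87333466] 427.67787430588976 [-0.32386324 -0.76675447 -0.77010729] [1.7879998  2.1412153  0.66674849]
```

View pics/top0.png

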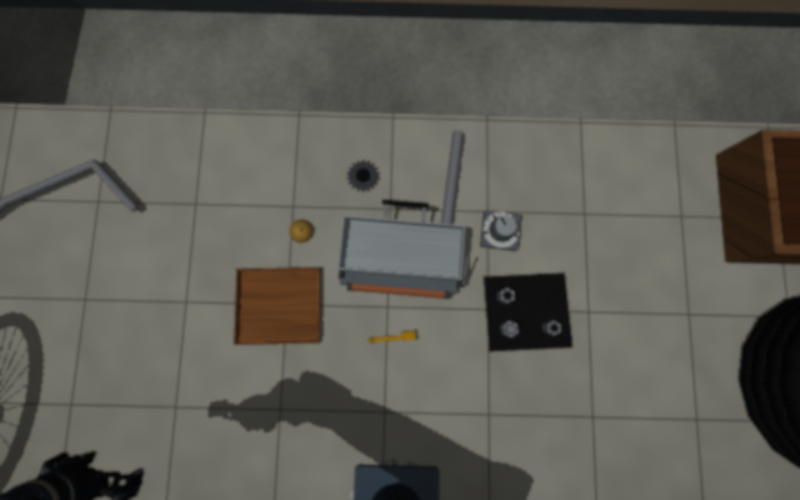

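View pics/side0.png

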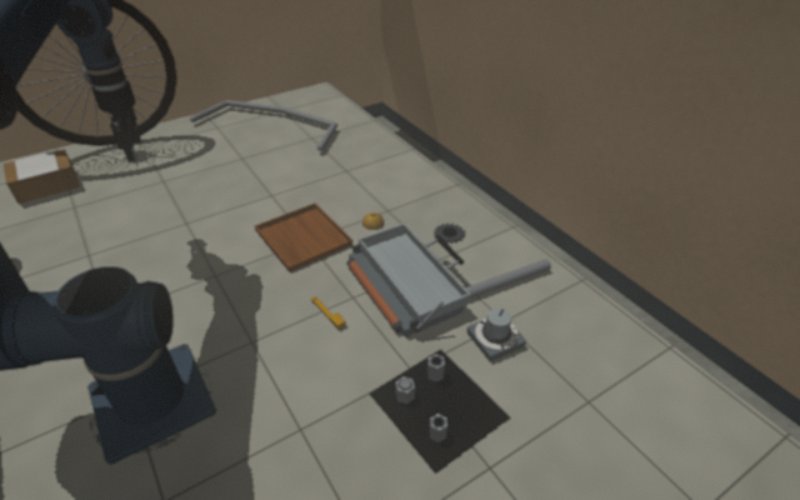

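The top view shows three sockets on the mat at about (507,296), (510,328) and (553,327). The control box is at (502,230), the pan at (405,250), its handle at (410,205), the tray at (280,305), the bell at (301,231) and the lever at (393,337). The side view agrees with this.

```bash
python3 - <<'E'
from h import *
d=np.load('/tmp/top.npz');w=d['w'];c={k:d[k] for k in d}
def comps(m,name,amin=15):
    n,l,st,ce=cv2.connectedComponentsWithStats(m.astype(np.uint8))
    for i in range(1,n):
        if st[i,4]<amin: continue
        q=w[l==i]; 
        r=cv2.minAreaRect(q[:,:2].astype(np.float32)); print(name,st[i],'med',np.median(q,0).round(3),'rect',np.round(r[0],3),np.round(r[1],3),round(r[2],1))
ok=(w[...,0]>.15)&(w[...,0]<.75)&(abs(w[...,1])<.45)
Z=w[...,2]
print('table',np.nanmedian(Z[ok]))
comps(ok&(Z>.033)&(Z<.06)&(w[...,1]<-.15)&(w[...,0]<.42),'sock')
comps(ok&(Z>.06)&(Z<.085)&(w[...,1]<-.15),'sleeve')
comps(ok&(Z>.045)&(Z<.1)&(w[...,0]>.5)&(w[...,1]>-.13),'handle/rim')
comps(ok&(Z>.03)&(Z<.045)&(w[...,1]>-.15)&(w[...,1]<.15),'panfloor',200)
comps(ok&(Z>.052)&(Z<.075)&(w[...,1]>-.15)&(w[...,1]<.15),'rim',30)
px=d['pixels'].astype(int)
comps(ok&(px[...,0]>px[...,2]+40)&(w[...,1]>.1)&(Z>-.01),'wood',200)
comps(ok&(px.sum(-1)<110)&(w[...,1]<-.1)&(w[...,0]<.45),'mat',200)
E
```

```text
table 0.0022715682647776016
sock [402 259  12  10 103] med [ 0.408 -0.253  0.043] rect [ 0.406 -0.253] [0.026 0.032] 1.4
sock [437 260  11   8  71] med [ 0.41  -0.352  0.046] rect [ 0.409 -0.353] [0.02  0.028] 1.4
sleeve [395 172  18  17 234] med [ 0.645 -0.238  0.073] rect [ 0.646 -0.238] [0.047 0.048] 73.6
handle/rim [270 159  96  65 710] med [0.652 0.016 0.059] rect [0.614 0.005] [0.279 0.175] 86.7
panfloor [ 272  174   98   48 3721] med [0.593 0.001 0.035] rect [0.593 0.001] [0.281 0.119] 86.6
rim [270 159 102  65 713] med [0.65 0.   0.06] rect [0.614 0.   ] [0.288 0.175] 86.6
wood [232 176  18  18 235] med [0.629 0.245 0.023] rect [0.63  0.247] [0.049 0.051] 81.5
wood [ 190  215   66   60 3748] med [0.449 0.289 0.005] rect [0.45  0.289] [0.174 0.194] 2.3
mat [ 390  249   67   31 1583] med [ 0.403 -0.305  0.006] rect [ 0.406 -0.308] [0.088 0.197] 1.5
```

```bash
cat >> h.py <<'E'
def yaw():  # world direction (deg) of tool y, and of tool x
    R=Ro.from_quat(state()['ee_rot']).as_matrix(); return np.degrees(np.arctan2(R[1,1],R[0,1])),np.degrees(np.arctan2(R[1,0],R[0,0]))
def go(x,y,z,ydir=None):
    """deltas in tool axes AFTER turning so tool y has world direction ydir (mod 180)"""
    s=state();R=Ro.from_quat(s['ee_rot']).as_matrix();a=yaw()[0]
    t=0
    if ydir is not None: t=-((ydir-a+90)%180-90)   # tool z down: + turn is clockwise in world
    R2=R@Ro.from_euler('z',t,degrees=True).as_matrix()
    d=R2.T@(np.array([x,y,z])-s['eef_pos'])
    print('turn',round(t,1),'shift mm',(d*1000).round(1),'rows',round(max(abs(d).max()/.05,abs(t)/8.59),1),'pos',s['eef_pos'].round(4),'ydir',round(a,1),'q6',s['joint_positions'][[0,5]].round(2),'t',round(s['time_s'],1))
E
python3 - <<'E'
from h import *
print(yaw(), cam('wrist')['T_tool_cam'].round(3))
go(.42,-.30,.25,86.6)
d=np.load('/tmp/top.npz');w=d['w'];Z=w[...,2]
for nm,m in (('sock',(Z>.033)&(Z<.06)&(w[...,1]<-.2)&(w[...,0]<.52)&(w[...,0]>.3)&(w[...,1]>-.42)),('handle',(w[...,0]>.685)&(w[...,0]<.75)&(Z>.045)&(Z<.08)&(abs(w[...,1])<.08))):
    n,l,st,ce=cv2.connectedComponentsWithStats(m.astype(np.uint8))
    for i in range(1,n):
        if st[i,4]>10:
            q=w[l==i];print(nm,st[i,4],np.median(q,0).round(3),((np.nanmin(q,0)+np.nanmax(q,0))/2).round(3),np.ptp(q,0).round(3))
E
```

```text
(np.float64(73.10919721470873), np.float64(163.10916292995284)) [[ 0.    -0.952 -0.306  0.078]
 [ 1.    -0.     0.    -0.001]
 [-0.    -0.306  0.952 -0.143]
 [ 0.     0.     0.     1.   ]]
turn -13.5 shift mm [-314.7 -784.6  -18.4] rows 15.7 pos [0.1524 0.5019 0.2304] ydir 73.1 q6 [1.15 1.44] t 0.1
sock 105 [ 0.485 -0.245  0.049] [ 0.486 -0.246  0.043] [0.032 0.03  0.02 ]
sock 115 [ 0.408 -0.252  0.042] [ 0.409 -0.253  0.042] [0.031 0.032 0.012]
sock 99 [ 0.413 -0.352  0.046] [ 0.414 -0.353  0.042] [0.032 0.029 0.018]
handle 183 [ 0.693 -0.003  0.066] [ 0.694 -0.004  0.066] [0.018 0.109 0.016]
```

Call:
jog_arm(targets=[1,0,0,0,-6.8,1,0,0,0,-6.7,1,-0.0175,-0.0436,-0.001,0,1,-0.0175,-0.0436,-0.001,0,1,-0.0175,-0.0436,-0.001,0,1,-0.0175,-0.0436,-0.001,0,1,-0.0175,-0.0436,-0.001,0,1,-0.0175,-0.0436,-0.001,0,1,-0.0175,-0.0436,-0.001,0,1,-0.0175,-0.0436,-0.001,0], squeeze=40)

```text
time_s: 1.15
eef_pos: [0.2716, 0.1443, 0.2392]
ee_rot: [0.029, 1.0, 0.0, 0.0]
force: [1.4, 0.2, 0.0]
finger_gap: 1.002
grip_force: 0.0
```

Call:
jog_arm(targets=[1,-0.0175,-0.0436,-0.001,0,1,-0.0175,-0.0436,-0.001,0,1,-0.0175,-0.0436,-0.001,0,1,-0.0175,-0.0436,-0.001,0,1,-0.0175,-0.0436,-0.001,0,1,-0.0175,-0.0436,-0.001,0,1,-0.0175,-0.0436,-0.001,0,1,-0.0175,-0.0436,-0.001,0,1,-0.0175,-0.0436,-0.001,0,1,-0.0175,-0.0436,-0.001,0])

```text
time_s: 2.15
eef_pos: [0.4206, -0.3016, 0.2488]
ee_rot: [0.03, 1.0, 0.0, -0.0]
force: [1.1, 0.2, 0.1]
finger_gap: 0.999
grip_force: 0.0
```

```bash
cat >> h.py <<'E'
def sockets(c,lo,hi,box,big=40):
    """hex tops in height band; returns centre, width, flat directions"""
    w=cloud(c);Z=w[...,2];x0,x1,y0,y1=box
    m=(Z>lo)&(Z<hi)&(w[...,0]>x0)&(w[...,0]<x1)&(w[...,1]>y0)&(w[...,1]<y1)
    n,l,st,ce=cv2.connectedComponentsWithStats(m.astype(np.uint8))
    for i in range(1,n):
        if st[i,4]<big: continue
        q=w[l==i];zt=np.percentile(q[:,2],80);q=q[abs(q[:,2]-zt)<.005]
        hull=cv2.convexHull((q[:,:2]*1000).astype(np.float32))[:,0]
        a=np.arange(0,180,1.);D=np.c_[np.cos(np.radians(a)),np.sin(np.radians(a))]
        W=np.ptp(hull@D.T,0)          # width against direction
        s=sum(np.interp((np.arange(0,60)+k)%180,a,W) for k in(0,60,120))/3
        k=int(np.argmin(s)); ctr=[np.mean([(hull@D.T)[:,j].max()+(hull@D.T)[:,j].min() for j in [(k+m_)%180]])/2 for m_ in(0,60,120)]
        A=D[[(k+m_)%180 for m_ in(0,60,120)]];xy=np.linalg.lstsq(A,np.array(ctr),rcond=None)[0]
        print('sock px',ce[i].round(),'n',st[i,4],'xy',(xy/1000).round(4),'top',zt.round(4),'flats',s.min().round(1),'corners',s.max().round(1),'flat dirs',k,k+60,k+120)
E
python3 - <<'E'
from h import *
c=cam('wrist');save(c,'w1.png');go(.42,-.3,.25,86.6)
sockets(c,.032,.06,(.3,.56,-.42,-.19))
E
```

```text
turn -0.3 shift mm [ 3.   8.4 -4.6] rows 0.2 pos [ 0.4225 -0.3086  0.2454] ydir 86.3 q6 [-0.76 -0.69] t 2.2
sock px [362. 152.] n 890 xy [ 0.4079 -0.2542] top 0.0429 flats 32.3 corners 36.5 flat dirs 40 100 160
sock px [266. 163.] n 714 xy [ 0.413  -0.3536] top 0.0451 flats 28.1 corners 31.5 flat dirs 30 90 150
sock px [371. 223.] n 802 xy [ 0.4842 -0.2464] top 0.0491 flats 30.5 corners 34.1 flat dirs 30 90 150
```

View pics/w1.png

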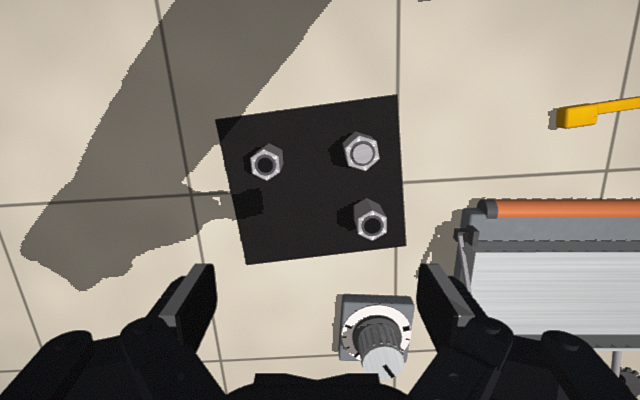

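The wrist picture shows socket_d (bore) at (265,163), socket_c (boss) at (362,152) and socket_b (bore) at (371,223). The sleeve is at (380,350), and the mat and pan edge are where I expected them.

```bash
python3 - <<'E'
from h import *
go(.4845,-.2464,.014,89)
E
```

```text
turn -2.7 shift mm [-61.2  64.1 231.1] rows 4.6 pos [ 0.4225 -0.3086  0.2454] ydir 86.3 q6 [-0.76 -0.69] t 2.2
```

Call:
jog_arm(targets=[1,-0.0306,0.032,0.03,-2.7,1,-0.0306,0.0321,0.03,0,1,0,0,0.045,0,1,0,0,0.045,0,0.2,0,0,0.03,0,0.2,0,0,0,0,0.2,0,0,0,0])

```text
time_s: 2.9
eef_pos: [0.4793, -0.2414, 0.0731]
ee_rot: [0.006, 1.0, 0.0, -0.001]
force: [-0.6, -0.5, 1.5]
finger_gap: 0.596
grip_force: 0.0
```

```bash
python3 - <<'E'
from h import *
print(state()['finger_gap']);go(.4845,-.2464,.014,89)
sockets(cam('wrist'),.032,.06,(.45,.56,-.29,-.19))
E
```

```text
0.5962871041049341
turn 0.3 shift mm [-5.4 -4.9 59.1] rows 1.2 pos [ 0.4793 -0.2414  0.0731] ydir 89.3 q6 [-0.59 -0.58] t 2.9
sock px [308. 247.] n 3036 xy [ 0.4843 -0.2465] top 0.0489 flats 30.7 corners 34.5 flat dirs 30 90 150
```

Call:
jog_arm(targets=[0.2,-0.0054,-0.0049,0.02,0,0.2,0,0,0.02,0,0.2,0,0,0.018,0,0.2,0,0,0,0,-1,0,0,0,0,-1,0,0,0,0,-1,0,0,0,0,-1,0,0,0,0,-1,0,0,0,0], squeeze=50)

```text
time_s: 3.85
eef_pos: [0.4871, -0.2482, 0.0182]
ee_rot: [0.006, 1.0, -0.001, 0.002]
force: [-0.3, 0.2, 5.7]
finger_gap: 0.343
grip_force: 50.1
```

```bash
python3 - <<'E'
from h import *
print(state()['finger_gap'],state()['grip_force']);go(.5507,-.0717,.12,86.6)
E
```

```text
0.3426184964137429 50.057125005405396
turn 2.7 shift mm [ -53.4  179.7 -102.1] rows 3.6 pos [ 0.4871 -0.2482  0.0182] ydir 89.3 q6 [-0.59 -0.58] t 3.9
```

Call:
jog_arm(targets=[-1,0,0,-0.03,2.7,-1,0,0,-0.036,0,-1,0,0,-0.036,0,-1,-0.0107,0.036,0,0,-1,-0.0107,0.036,0,0,-1,-0.0107,0.036,0,0,-1,-0.0107,0.036,0,0,-1,-0.0107,0.036,0,0,-1,0,0,0,0,-1,0,0,0,0])

```text
time_s: 4.85
eef_pos: [0.5493, -0.0696, 0.1174]
ee_rot: [0.029, 1.0, -0.0, -0.0]
force: [0.8, 0.1, -0.7]
finger_gap: 0.343
grip_force: 49.8
```

```bash
python3 - <<'E'
from h import *
print(state()['finger_gap'],state()['grip_force']);go(.5507,-.0717,.050,86.6)
c=cam('wrist');save(c,'w2.png')
w=cloud(c)
E
```

```text
0.34313449974971305 49.7636398114264
turn 0.1 shift mm [-1.5 -1.9 67.4] rows 1.3 pos [ 0.5493 -0.0696  0.1174] ydir 86.7 q6 [-0.25 -0.19] t 4.8
```

View pics/w2.png

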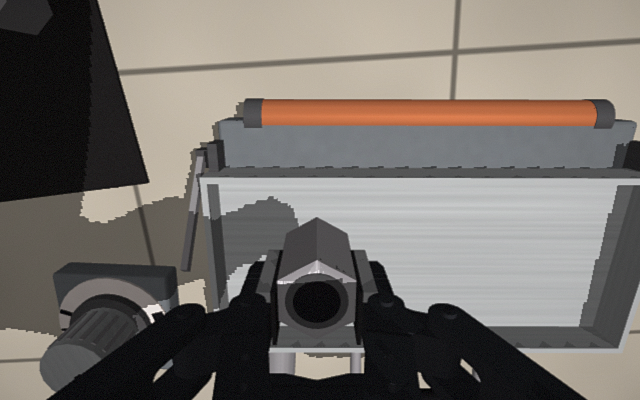

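The socket is held upright over the pan. Its top is at (316,298) and the hinge wall is along row 173.

Call:
jog_arm(targets=[-1,-0.0015,-0.0019,0.03,0,-1,0,0,0.025,0,-1,0,0,0.013,0,-1,0,0,0,0,-1,0,0,0,0,0.1,0,0,0,0,0.1,0,0,0,0,0.1,0,0,0,0])

```text
time_s: 5.7
eef_pos: [0.5509, -0.0726, 0.0497]
ee_rot: [0.03, 1.0, -0.0, 0.0]
force: [-0.0, -0.5, 0.1]
finger_gap: 0.551
grip_force: 0.0
```

Call:
jog_arm(targets=[0.1,0,0,-0.04,0,0.1,0,0,-0.045,0,0.1,0,0,-0.045,0,0.1,0,0,0,0])

```text
time_s: 6.1
eef_pos: [0.555, -0.0733, 0.1881]
ee_rot: [0.029, 1.0, -0.002, 0.007]
force: [0.8, 0.2, -0.0]
finger_gap: 0.551
grip_force: 0.0
```

```bash
python3 - <<'E'
from h import *
go(.4079,-.2542,.12,100)
sockets(cam('wrist'),.06,.10,(.5,.66,-.15,.15))
E
```

```text
turn -13.4 shift mm [ 177.2 -152.1   66.6] rows 3.5 pos [ 0.555  -0.0733  0.1881] ydir 86.6 q6 [-0.25 -0.19] t 6.1
sock px [317. 183.] n 1506 xy [ 0.5481 -0.0736] top 0.079 flats 30.3 corners 34.5 flat dirs 27 87 147
sock px [224. 198.] n 270 xy [ 0.5627 -0.1479] top 0.0763 flats 10.8 corners 11.8 flat dirs 29 89 149
```

Call:
jog_arm(targets=[0.2,0,0,0,-6.7,0.2,0,0,0,-6.7,0.2,0.0354,-0.0304,0.005,0,0.2,0.0354,-0.0304,0.005,0,0.2,0.0354,-0.0304,0.01,0,0.2,0.0354,-0.0304,0.02,0,0.2,0.0354,-0.0304,0.03,0,0.2,0,0,0.03,0,0.2,0,0,0,0,0.2,0,0,0,0])

```text
time_s: 7.15
eef_pos: [0.4052, -0.2477, 0.0814]
ee_rot: [-0.087, 0.996, 0.001, -0.001]
force: [0.8, 0.1, 0.8]
finger_gap: 0.601
grip_force: 0.0
```

```bash
python3 - <<'E'
from h import *
go(.4079,-.2542,.014,100)
sockets(cam('wrist'),.032,.06,(.3,.46,-.42,-.19))
E
```

```text
turn 0.0 shift mm [-1.7 -7.1 67.4] rows 1.3 pos [ 0.4052 -0.2477  0.0814] ydir 100.0 q6 [-0.69 -0.86] t 7.2
sock px [130. 214.] n 2691 xy [ 0.4129 -0.3537] top 0.0449 flats 29.3 corners 32.5 flat dirs 30 90 150
sock px [304. 231.] n 2716 xy [ 0.4077 -0.2544] top 0.0429 flats 32.6 corners 36.3 flat dirs 39 99 159
```

Call:
jog_arm(targets=[0.2,-0.0017,-0.0071,0.02,0,0.2,0,0,0.025,0,0.2,0,0,0.024,0,0.2,0,0,0,0,-1,0,0,0,0,-1,0,0,0,0,-1,0,0,0,0,-1,0,0,0,0,-1,0,0,0,0], squeeze=50)

```text
time_s: 8.1
eef_pos: [0.4107, -0.2564, 0.0157]
ee_rot: [-0.087, 0.996, -0.001, 0.002]
force: [1.2, 1.6, 5.7]
finger_gap: 0.365
grip_force: 51.2
```

```bash
python3 - <<'E'
from h import *
print(state()['finger_gap'],state()['grip_force']);go(.5551,.0032,.14,86.6)
E
```

```text
0.36457918678714435 51.247075951541774
turn 13.4 shift mm [-129.2  267.5 -124.3] rows 5.3 pos [ 0.4107 -0.2564  0.0157] ydir 100.0 q6 [-0.7  -0.87] t 8.1
```

Call:
jog_arm(targets=[-1,0,0,-0.04,6.7,-1,0,0,-0.045,6.7,-1,0,0,-0.04,0,-1,-0.0215,0.0446,0,0,-1,-0.0215,0.0446,0,0,-1,-0.0215,0.0446,0,0,-1,-0.0215,0.0446,0,0,-1,-0.0215,0.0446,0,0,-1,-0.0215,0.0446,0,0,-1,0,0,0,0])

```text
time_s: 9.1
eef_pos: [0.5553, 0.0095, 0.1378]
ee_rot: [0.026, 1.0, 0.001, 0.0]
force: [-0.7, -0.8, -1.6]
finger_gap: 0.36
grip_force: 50.4
```

```bash
python3 - <<'E'
from h import *
print(state()['finger_gap'],state()['grip_force']);go(.5551,.0032,.047,86.6)
E
```

```text
0.36029588498641407 50.385624305927195
turn 0.4 shift mm [-0.1 -6.5 90.8] rows 1.8 pos [0.5553 0.0095 0.1378] ydir 87.0 q6 [-0.11 -0.05] t 9.1
```

Call:
jog_arm(targets=[-1,0,-0.0065,0.03,0,-1,0,0,0.03,0,-1,0,0,0.02,0,-1,0,0,0.011,0,-1,0,0,0,0,-1,0,0,0,0,0.1,0,0,0,0,0.1,0,0,0,0,0.1,0,0,0,0])

```text
time_s: 10.0
eef_pos: [0.5537, -0.0025, 0.0481]
ee_rot: [0.03, 1.0, -0.0, 0.001]
force: [-0.1, -0.4, -0.3]
finger_gap: 0.548
grip_force: 0.0
```

Call:
jog_arm(targets=[0.1,0,0,-0.04,0,0.1,0,0,-0.045,0,0.1,0,0,-0.045,0,0.1,0,0,0,0])

```text
time_s: 10.4
eef_pos: [0.5578, -0.0029, 0.1864]
ee_rot: [0.03, 1.0, -0.001, 0.008]
force: [0.9, 0.1, 0.7]
finger_gap: 0.551
grip_force: 0.0
```

```bash
python3 - <<'E'
from h import *
go(.413,-.3537,.08,90)
sockets(cam('wrist'),.06,.10,(.5,.66,-.15,.15),400)
E
```

```text
turn -3.4 shift mm [ 146.4 -350.6  104.9] rows 7.0 pos [ 0.5578 -0.0029  0.1864] ydir 86.6 q6 [-0.13 -0.07] t 10.4
sock px [317. 182.] n 1532 xy [ 0.5514 -0.0029] top 0.0728 flats 32.2 corners 36.3 flat dirs 27 87 147
sock px [225. 185.] n 1621 xy [ 0.5479 -0.0733] top 0.0789 flats 30.6 corners 34.0 flat dirs 27 87 147
```

Call:
jog_arm(targets=[0.2,0,0,0,-3.4,0.2,0.0183,-0.0438,0,0,0.2,0.0183,-0.0438,0,0,0.2,0.0183,-0.0438,0,0,0.2,0.0183,-0.0438,0.005,0,0.2,0.0183,-0.0438,0.01,0,0.2,0.0183,-0.0438,0.015,0,0.2,0.0183,-0.0438,0.015,0,0.2,0.0183,-0.0438,0.015,0,0.2,0,0,0.045,0])

```text
time_s: 11.45
eef_pos: [0.4066, -0.3607, 0.0751]
ee_rot: [0.004, 1.0, -0.005, 0.003]
force: [0.9, -0.0, -0.3]
finger_gap: 0.598
grip_force: 0.0
```

Call:
jog_arm(targets=[0.2,0,0,0,0,0.2,0,0,0,0])

```text
time_s: 11.65
eef_pos: [0.4053, -0.351, 0.0702]
ee_rot: [0.0, 1.0, 0.002, -0.002]
force: [-0.4, 0.2, 1.0]
finger_gap: 0.603
grip_force: 0.0
```

```bash
python3 - <<'E'
from h import *
go(.413,-.3537,.014,90)
sockets(cam('wrist'),.032,.06,(.3,.5,-.42,-.19))
E
```

```text
turn -0.0 shift mm [-7.9 -3.  56.2] rows 1.1 pos [ 0.4053 -0.351   0.0702] ydir 90.0 q6 [-0.84 -0.84] t 11.7
sock px [312. 252.] n 2517 xy [ 0.4129 -0.3539] top 0.0449 flats 28.6 corners 32.1 flat dirs 30 90 150
```

Call:
jog_arm(targets=[0.2,-0.0076,-0.003,0.02,0,0.2,0,0,0.02,0,0.2,0,0,0.017,0,0.2,0,0,0,0,-1,0,0,0,0,-1,0,0,0,0,-1,0,0,0,0,-1,0,0,0,0,-1,0,0,0,0], squeeze=50)

```text
time_s: 12.6
eef_pos: [0.4164, -0.3572, 0.0185]
ee_rot: [-0.0, 1.0, -0.002, 0.002]
force: [1.6, 0.2, 6.4]
finger_gap: 0.314
grip_force: 50.3
```

```bash
python3 - <<'E'
from h import *
print(state()['finger_gap'],state()['grip_force']);go(.5595,.0781,.14,86.6)
E
```

```text
0.3136991374205093 50.26975295506418
turn 3.4 shift mm [-117.6  442.7 -122.3] rows 8.9 pos [ 0.4164 -0.3572  0.0185] ydir 90.0 q6 [-0.83 -0.83] t 12.6
```

Call:
jog_arm(targets=[-1,0,0,-0.04,3.4,-1,0,0,-0.042,0,-1,0,0,-0.04,0,-1,-0.0118,0.0443,0,0,-1,-0.0118,0.0443,0,0,-1,-0.0118,0.0443,0,0,-1,-0.0118,0.0443,0,0,-1,-0.0118,0.0443,0,0,-1,-0.0118,0.0443,0,0,-1,-0.0118,0.0443,0,0])

```text
time_s: 13.6
eef_pos: [0.5156, -0.0495, 0.1379]
ee_rot: [0.03, 1.0, -0.0, 0.0]
force: [0.8, -0.2, -1.3]
finger_gap: 0.32
grip_force: 49.7
```

Call:
jog_arm(targets=[-1,-0.0118,0.0443,0,0,-1,-0.0118,0.0443,0,0,-1,-0.0118,0.0443,0,0,-1,0,0,0,0,-1,0,0,0,0])

```text
time_s: 14.1
eef_pos: [0.5584, 0.0804, 0.1374]
ee_rot: [0.028, 1.0, -0.0, -0.0]
force: [0.2, -0.4, -1.6]
finger_gap: 0.316
grip_force: 49.8
```

```bash
python3 - <<'E'
from h import *
print(state()['finger_gap'],state()['grip_force']);go(.5595,.0781,.050,86.6)
E
```

```text
0.3159807212358814 49.826680650003254
turn 0.2 shift mm [-1.3 -2.1 87.4] rows 1.7 pos [0.5584 0.0804 0.1374] ydir 86.8 q6 [0.02 0.08] t 14.1
```

Call:
jog_arm(targets=[-1,-0.001,-0.0021,0.03,0,-1,0,0,0.03,0,-1,0,0,0.02,0,-1,0,0,0.008,0,-1,0,0,0,0,-1,0,0,0,0,0.1,0,0,0,0,0.1,0,0,0,0,0.1,0,0,0,0])

```text
time_s: 15.0
eef_pos: [0.5598, 0.0772, 0.0501]
ee_rot: [0.03, 1.0, 0.0, 0.001]
force: [-0.4, -0.6, -0.3]
finger_gap: 0.549
grip_force: 0.0
```

Call:
jog_arm(targets=[0.1,0,0,-0.04,0,0.1,0,0,-0.045,0,0.1,0,0,-0.045,0,0.8,0,0,0,0])

```text
time_s: 15.4
eef_pos: [0.5639, 0.0775, 0.1885]
ee_rot: [0.029, 1.0, 0.0, 0.008]
force: [1.0, -0.4, 0.7]
finger_gap: 0.702
grip_force: 0.0
```

```bash
python3 - <<'E'
from h import *
go(.646,-.238,.13,86.6)
sockets(cam('wrist'),.06,.10,(.5,.66,-.15,.15),400)
E
```

```text
turn 0.0 shift mm [ -99.8 -310.1   59.6] rows 6.2 pos [0.5639 0.0775 0.1885] ydir 86.6 q6 [0.02 0.08] t 15.4
sock px [214. 180.] n 1583 xy [ 0.5515 -0.0028] top 0.0728 flats 32.4 corners 36.2 flat dirs 27 87 147
sock px [121. 182.] n 1814 xy [ 0.548  -0.0735] top 0.0788 flats 30.7 corners 34.1 flat dirs 27 87 147
sock px [315. 181.] n 1245 xy [0.5566 0.0765] top 0.0749 flats 28.2 corners 31.9 flat dirs 26 86 146
sock px [ 32. 198.] n 412 xy [ 0.5623 -0.1474] top 0.0759 flats 11.6 corners 12.4 flat dirs 25 85 145
```

All three sockets are in the pan. Next is the sleeve.

Call:
jog_arm(targets=[1,-0.0143,-0.0443,0,0,1,-0.0143,-0.0443,0,0,1,-0.0143,-0.0443,0,0,1,-0.0143,-0.0443,0,0,1,-0.0143,-0.0443,0,0,1,-0.0143,-0.0443,0,0,1,-0.0143,-0.0443,0,0,1,0,0,0,0,1,0,0,0,0])

```text
time_s: 16.35
eef_pos: [0.64, -0.239, 0.1766]
ee_rot: [0.031, 1.0, 0.001, -0.002]
force: [0.3, 0.8, -0.1]
finger_gap: 1.002
grip_force: 0.0
```

```bash
python3 - <<'E'
from h import *
c=cam('wrist');save(c,'w3.png')
w=cloud(c);Z=w[...,2];m=(Z>.066)&(Z<.08)&(abs(w[...,0]-.646)<.05)&(abs(w[...,1]+.238)<.05)
q=w[m];e=cv2.minEnclosingCircle((q[:,:2]*1000).astype(np.float32));print(e,np.median(q[:,2]),m.sum())
go(e[0][0]/1000,e[0][1]/1000,.045,86.6)
E
```

```text
((644.4237060546875, -239.2111053466797), 24.863515853881836) 0.07249071137253428 3102
turn -0.0 shift mm [ -4.6  -1.4 132.7] rows 2.7 pos [ 0.6403 -0.2378  0.1777] ydir 86.6 q6 [-0.45 -0.39] t 16.4
```

View pics/w3.png

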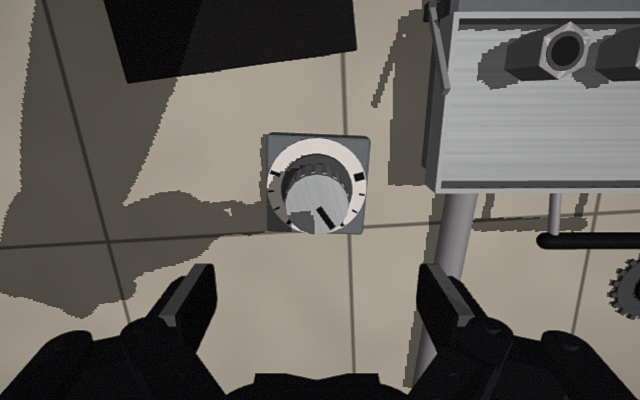

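The sleeve top is at about (318,205), and its black line points towards (330,227). The wide 0 tick is at (359,177). So the sleeve doesn't start at 0, and I'll measure the angle.

```bash
cat >> h.py <<'E'
def sleeve(c,ctr=(.6444,-.2392)):
    w=cloud(c);px=c['pixels'].astype(int).sum(-1);r=np.hypot(w[...,0]-ctr[0],w[...,1]-ctr[1]);Z=w[...,2]
    m=(Z>.066)&(Z<.08)&(r<.022)&(px<120); q=w[m][:,:2]-ctr
    a=np.degrees(np.arctan2(q[:,1].mean(),q[:,0].mean()))
    t=(Z>.015)&(Z<.032)&(r>.030)&(r<.045)&(px<150)
    ta=np.degrees(np.arctan2(w[t][:,1]-ctr[1],w[t][:,0]-ctr[0]))
    h=np.histogram(ta,60,(-180,180));print('line',m.sum(),a.round(1),q.mean(0).round(4),'dark', [(int(h[1][i]),int(h[0][i])) for i in range(60) if h[0][i]>3])
    # box yaw
    b=(Z>.015)&(Z<.03)&(r<.075); print('box',cv2.minAreaRect((w[b][:,:2]*1000).astype(np.float32)))
    return a
E
python3 - <<'E'
from h import *
sleeve(cam('wrist'))
E
```

```text
line 120 28.7 [0.0104 0.0057] dark [(-180, 5), (-168, 5), (-120, 10), (-114, 20), (-90, 7), (-66, 5), (-48, 9), (-42, 7), (96, 28), (102, 28), (168, 9), (174, 6)]
box ((644.5808715820312, -239.31549072265625), (90.15925598144531, 90.21009826660156), 84.21260070800781)
```

Call:
jog_arm(targets=[1,-0.0046,-0.0014,0.045,0,1,0,0,0.045,0,1,0,0,0.045,0,1,0,0,0,0,-1,0,0,0,0,-1,0,0,0,0,-1,0,0,0,0,-1,0,0,0,0,-1,0,0,0,0,-1,0,0,0,0], squeeze=40)

```text
time_s: 17.45
eef_pos: [0.6487, -0.2393, 0.0503]
ee_rot: [0.029, 1.0, 0.0, 0.004]
force: [-1.1, 3.7, 6.9]
finger_gap: 0.543
grip_force: 43.0
```

Call:
jog_arm(targets=[-1,0,0,0,8,-1,0,0,0,8,-1,0,0,0,8,-1,0,0,0,8,-1,0,0,0,8,-1,0,0,0,8,-1,0,0,0,8,-1,0,0,0,8,-1,0,0,0,8,-1,0,0,0,0])

```text
time_s: 18.45
eef_pos: [0.646, -0.2426, 0.0503]
ee_rot: [0.613, 0.79, -0.002, 0.003]
force: [-6.1, -1.0, 7.7]
finger_gap: 0.546
grip_force: 43.4
```

```bash
python3 - <<'E'
from h import *
s=state();print(s['finger_gap'],s['grip_force'],s['force'],s['ft_torque']);go(.6444,-.2392,.04,14.6)
E
```

```text
0.54570761169874 43.36627185344696 [-6.06952987 -0.95935916  7.73058028] [-0.20079037  1.2977094   0.00910499]
turn -0.2 shift mm [ 3.8 -0.7 10.3] rows 0.2 pos [ 0.646  -0.2426  0.0503] ydir 14.4 q6 [-0.45  0.86] t 18.4
```

Call:
jog_arm(targets=[1,0,0,0,0,1,0,0,0,0,1,0,0,0,0,1,0,0,-0.03,0,1,0,0,-0.045,0,1,0,0,-0.045,0,1,0,0,0,0,1,0,0,0,0])

```text
time_s: 19.25
eef_pos: [0.6471, -0.2404, 0.1674]
ee_rot: [0.611, 0.791, 0.001, 0.003]
force: [-0.2, 0.2, -0.2]
finger_gap: 0.997
grip_force: 0.0
```

```bash
python3 - <<'E'
from h import *
sleeve(cam('wrist'))
go(.693,-.004,.15,-3.4)
go(.693,-.004,.15,86.6)
c=cam('top');w=cloud(c);print(w[180:190,310:330].mean((0,1)))
sockets(c,.06,.10,(.52,.59,-.13,.15),40)
E
```

```text
line 128 -41.5 [ 0.0091 -0.0081] dark [(-42, 4), (24, 14), (30, 9), (96, 30), (102, 33)]
box ((645.044189453125, -239.0607452392578), (89.66268157958984, 90.2103500366211), 84.14745330810547)
turn 18.0 shift mm [238.3  33.   14.8] rows 4.8 pos [ 0.6459 -0.2399  0.1649] ydir 14.6 q6 [-0.45  0.86] t 19.3
turn -72.0 shift mm [-33.  238.3  14.8] rows 8.4 pos [ 0.6459 -0.2399  0.1649] ydir 14.6 q6 [-0.45  0.86] t 19.3
[nan nan nan]
sock px [294. 207.] n 89 xy [0.5575 0.076 ] top 0.0763 flats 27.1 corners 29.4 flat dirs 30 90 150
sock px [322. 210.] n 111 xy [ 0.5522 -0.003 ] top 0.0749 flats 30.8 corners 33.3 flat dirs 31 91 151
sock px [346. 211.] n 107 xy [ 0.5493 -0.0738] top 0.081 flats 29.4 corners 30.7 flat dirs 31 91 151
```

Call:
jog_arm(targets=[0.2,0,0,0,6,0.2,0,0,0,6,0.2,0,0,0,6,0.2,0.048,0.0066,0,0,0.2,0.048,0.0066,0,0,0.2,0.048,0.0066,0,0,0.2,0.048,0.0066,0,0,0.2,0.0463,0.0066,0,0,0.2,0,0,0,0,0.2,0,0,0,0])

```text
time_s: 20.35
eef_pos: [0.6914, -0.0023, 0.1618]
ee_rot: [0.727, 0.687, -0.002, -0.001]
force: [0.1, -0.6, -0.6]
finger_gap: 0.601
grip_force: 0.0
```

```bash
python3 - <<'E'
from h import *
c=cam('wrist');save(c,'w4.png')
w=cloud(c);Z=w[...,2];px=c['pixels'].astype(int).sum(-1)
m=(Z>.055)&(Z<.075)&(abs(w[...,0]-.695)<.02)&(abs(w[...,1])<.07)
q=w[m];print(m.sum(),np.nanmin(q,0),np.nanmax(q,0),cv2.minAreaRect((q[:,:2]*1000).astype(np.float32)))
go(.6945,-.004,.05,-3.4)
E
```

```text
3058 [ 0.67500142 -0.06036585  0.05623955] [0.70372449 0.05189665 0.06886406] ((687.5046997070312, -4.051662445068359), (112.44208526611328, 28.621421813964844), 87.80780792236328)
turn 0.1 shift mm [  0.    3.4 112.2] rows 2.2 pos [ 0.6915 -0.0038  0.1622] ydir -3.3 q6 [-0.1   1.53] t 20.4
```

View pics/w4.png

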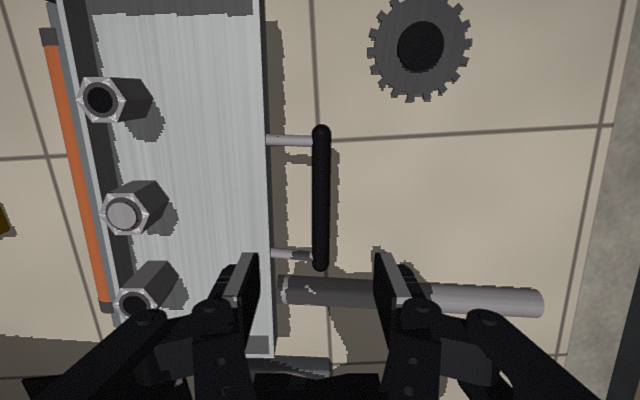

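The handle bar runs vertically at column 321, from row 130 to 265. The fingers are on either side of it, the three sockets stand along the hinge wall, and the seat post is at rows 280–310, clear of the fingers.

Call:
jog_arm(targets=[-0.2,0,0.003,0.03,0,-0.2,0,0,0.03,0,-0.2,0,0,0.02,0,-0.2,0,0,0,0,-0.2,0,0,0,0], squeeze=70)

```text
time_s: 20.9
eef_pos: [0.6946, -0.0057, 0.0837]
ee_rot: [0.728, 0.685, -0.001, -0.001]
force: [-0.0, -0.8, 1.0]
finger_gap: 0.401
grip_force: 0.0
```

```bash
python3 - <<'E'
from h import *
go(.6945,-.004,.043,-3.4);print(state()['finger_gap'])
E
```

```text
turn -0.1 shift mm [ 1.7 -0.2 40.7] rows 0.8 pos [ 0.6946 -0.0057  0.0837] ydir -3.5 q6 [-0.1   1.53] t 20.9
0.40119553743279196
```

Call:
jog_arm(targets=[-0.2,0,0,0.015,0,-0.2,0,0,0.015,0,-0.2,0,0,0.01,0,-0.2,0,0,0,0,-1,0,0,0,0,-1,0,0,0,0,-1,0,0,0,0,-1,0,0,0,0], squeeze=70)

```text
time_s: 21.7
eef_pos: [0.6941, -0.0039, 0.0446]
ee_rot: [0.728, 0.686, -0.001, -0.001]
force: [-5.9, -0.0, 1.0]
finger_gap: 0.134
grip_force: 68.3
```

```bash
python3 - <<'E'
from h import *
s=state();go(.6945,-.004,.043,-3.4);print(s['finger_gap'],s['grip_force'],s['force'])
E
```

```text
turn 0.0 shift mm [-0.1  0.4  1.6] rows 0.0 pos [ 0.6941 -0.0039  0.0446] ydir -3.4 q6 [-0.1   1.53] t 21.7
0.13407057992757138 68.28066945075989 [-5.90431998 -0.03349374  1.03227966]
```

Call:
jog_arm(targets=[-1,0,-0.0016,-0.0075,0,-1,0,-0.0017,-0.0075,0,-1,0,-0.0023,-0.0074,0,-1,0,-0.0023,-0.0073,0,-1,0,-0.0029,-0.0071,0,-1,0,-0.0029,-0.0071,0,-1,0,-0.0035,-0.0069,0,-1,0,-0.0036,-0.0068,0])

```text
time_s: 22.5
eef_pos: [0.6744, -0.0027, 0.1025]
ee_rot: [0.728, 0.686, 0.0, -0.0]
force: [-0.9, 1.5, -12.7]
finger_gap: 0.132
grip_force: 68.0
```

```bash
python3 - <<'E'
from h import *
s=state();go(.694-.0207,-.004,.0446+.0577,-3.4);print(s['finger_gap'],s['grip_force'],s['force'])
c=cam('top');w=cloud(c);m=(abs(w[...,0]-.59)<.06)&(abs(w[...,1]+.11)<.02)&(w[...,2]>.03);q=w[m]
print(m.sum(),np.degrees(np.arctan(np.polyfit(q[:,0],q[:,2],1)[0])))
E
```

```text
turn 0.0 shift mm [-1.4 -1.   0.2] rows 0.0 pos [ 0.6744 -0.0027  0.1025] ydir -3.4 q6 [-0.1   1.53] t 22.5
0.1316106355802364 67.98492908477783 [ -0.91949635   1.5235268  -12.65964987]
540 22.616840359512814
```

Call:
jog_arm(targets=[-1,0,-0.0041,-0.0065,0,-1,0,-0.0041,-0.0065,0,-1,0,-0.0046,-0.0062,0,-1,0,-0.0047,-0.0061,0,-1,0,-0.0052,-0.0057,0,-1,0,-0.0052,-0.0057,0,-1,0,-0.0056,-0.0053,0,-1,0,-0.0057,-0.0052,0,-1,0,0,0,0,-1,0,0,0,0])

```text
time_s: 23.55
eef_pos: [0.636, -0.0005, 0.1523]
ee_rot: [0.728, 0.686, 0.001, 0.001]
force: [0.7, 1.2, 4.0]
finger_gap: 0.13
grip_force: 69.7
```

```bash
python3 - <<'E'
from h import *
s=state();go(.694-.0600,-.004,.0446+.1048,-3.4);print(s['finger_gap'],s['grip_force'],s['force'])
for n in('top','side'):
  c=cam(n);w=cloud(c);m=(w[...,0]>.545)&(w[...,0]<.62)&(abs(w[...,1]+.11)<.02)&(w[...,2]>.05);q=w[m]
  print(m.sum(),np.degrees(np.arctan(np.polyfit(q[:,0],q[:,2],1)[0])))
save(c,'side1.png',1.25)
E
```

```text
turn 0.0 shift mm [-3.6 -1.8  2.9] rows 0.1 pos [ 6.360e-01 -5.000e-04  1.523e-01] ydir -3.4 q6 [-0.11  1.52] t 23.6
0.1303469743367564 69.69263792037964 [0.72842835 1.22898948 4.0040142 ]
402 45.32140750557859
329 43.356715611925516
```

View pics/side1.png

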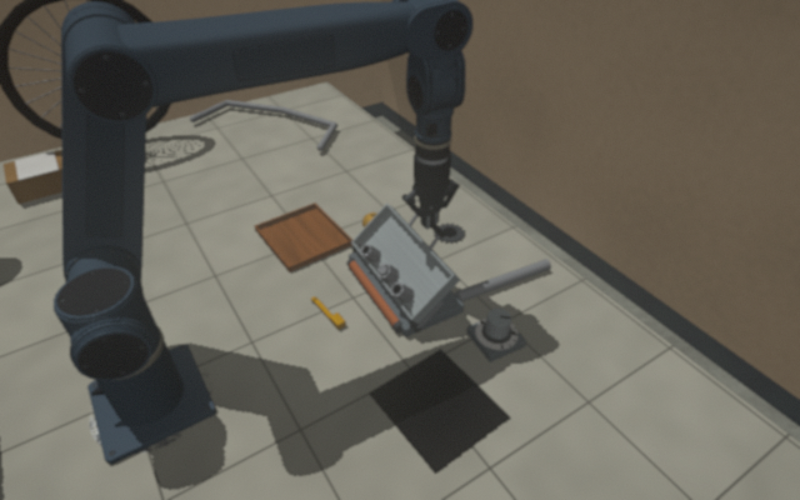

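The pan is tipped at about 40–43°, with the three sockets resting on the hinge wall at (365,255), (385,272) and (402,293). I'll ease it down slightly and hold.

Call:
jog_arm(targets=[-1,0,0.002,0.002,0,-1,0,0,0,0,-1,0,0,0,0,-1,0,0,0,0,-1,0,0,0,0,-1,0,0,0,0,-1,0,0,0,0,-1,0,0,0,0,-1,0,0,0,0,-1,0,0,0,0])

```text
time_s: 24.65
eef_pos: [0.6385, -0.0006, 0.15]
ee_rot: [0.728, 0.686, 0.001, 0.001]
force: [0.8, 1.1, 6.0]
finger_gap: 0.135
grip_force: 69.9
```

```bash
python3 - <<'E'
from h import *
s=state();print(s['eef_pos'],s['finger_gap'],s['grip_force'],s['force'])
c=cam('side');w=cloud(c)
# guide bar vs pan: fit plane of floor
m=(w[...,0]>.53)&(w[...,0]<.66)&(abs(w[...,1])<.13)&(w[...,2]>.05)
n,l,st,ce=cv2.connectedComponentsWithStats((m&(c['pixels'].astype(int).sum(-1)>330)).astype(np.uint8))
i=1+st[1:,4].argmax();q=w[l==i];rng=np.random.default_rng(0);best=0
for _ in range(300):
    a,b,d=q[rng.choice(len(q),3,False)];nn=np.cross(b-a,d-a);L=np.linalg.norm(nn)
    if L<1e-5: continue
    nn/=L;k=(abs((q-a)@nn)<.002)
    if k.sum()>best: best=k.sum();K=k
p=q[K]-q[K].mean(0);nn=np.linalg.svd(p,full_matrices=False)[2][2];print(best,len(q),nn,'tilt',np.degrees(np.arccos(abs(nn[2]))))
E
```

```text
[ 0.63851707 -0.00064781  0.15003639] 0.13484280298600326 69.89236235618591 [0.7571281  1.07232683 6.00692011]
1374 1876 [ 0.61671455 -0.03632307 -0.7863484 ] tilt 38.15443887158841
```

Call:
jog_arm(targets=[-1,0,0,0,0,-1,0,0,0,0,-1,0,0,0,0,-1,0,0,0,0,-1,0,0,0,0,-1,0,0,0,0,-1,0,0,0,0,-1,0,0,0,0,-1,0,0,0,0,-1,0,0,0,0])

```text
time_s: 25.7
eef_pos: [0.6385, -0.0006, 0.15]
ee_rot: [0.728, 0.686, 0.001, 0.001]
force: [0.9, 1.7, 6.1]
finger_gap: 0.131
grip_force: 69.9
```

Call:
jog_arm(targets=[-1,0,0.0034,0.0032,0,-1,0,0.0033,0.0032,0,-1,0,0.0052,0.0057,0,-1,0,0.0052,0.0057,0,-1,0,0.0047,0.0061,0,-1,0,0.0046,0.0062,0,-1,0,0.0041,0.0065,0,-1,0,0.0041,0.0065,0,-1,0,0.0036,0.0068,0,-1,0,0.0035,0.0069,0])

```text
time_s: 26.7
eef_pos: [0.6794, -0.003, 0.0924]
ee_rot: [0.728, 0.686, 0.0, 0.0]
force: [-0.6, 2.3, 4.6]
finger_gap: 0.135
grip_force: 74.6
```

Call:
jog_arm(targets=[-1,0,0.0029,0.0071,0,-1,0,0.0029,0.0071,0,-1,0,0.0023,0.0073,0,-1,0,0.0023,0.0074,0,-1,0,0.0017,0.0075,0,-1,0,0.0016,0.0075,0,-1,0,0,0.002,0,-1,0,0,0.002,0,-1,0,0,0,0,-1,0,0,0,0])

```text
time_s: 27.7
eef_pos: [0.694, -0.0039, 0.045]
ee_rot: [0.728, 0.686, 0.001, 0.001]
force: [0.1, 1.9, 10.3]
finger_gap: 0.132
grip_force: 78.0
```

```bash
python3 - <<'E'
from h import *
s=state();print(s['eef_pos'],s['finger_gap'],s['grip_force'],s['force'])
c=cam('top');w=cloud(c);m=(abs(w[...,0]-.61)<.03)&(abs(w[...,1]-.02)<.1)&(w[...,2]>.02)&(w[...,2]<.05);q=w[m]
print(m.sum(),np.degrees(np.arctan(np.polyfit(q[:,0],q[:,2],1)[0])),np.median(q,0))
sockets(c,.05,.10,(.52,.62,-.13,.13),40)
E
```

```text
[ 0.69395256 -0.00391504  0.04496066] 0.13213003983455035 77.9993999004364 [ 0.1160449   1.90251966 10.30109858]
118 1.304114495623043 [ 0.61264579 -0.07102183  0.03514081]
sock px [350. 216.] n 114 xy [ 0.5437 -0.0756] top 0.0807 flats 27.4 corners 28.9 flat dirs 28 88 148
```

Call:
jog_arm(targets=[-1,0,0,0.003,0,-1,0,0,0.003,0,-1,0,0,0,0,-1,0,0,0,0,-0.2,0,0,0,0,-0.2,0,0,0,0,-0.2,0,0,0,0,-0.2,0,0,-0.04,0,-0.2,0,0,-0.045,0,-0.2,0,0,-0.03,0])

```text
time_s: 28.75
eef_pos: [0.6929, -0.0044, 0.1528]
ee_rot: [0.728, 0.686, -0.0, 0.0]
force: [1.2, 1.3, 1.0]
finger_gap: 0.4
grip_force: 0.0
```

Call:
jog_arm(targets=[0.2,0.003,-0.045,-0.02,0,0.2,0.003,-0.045,0,0,0.2,0.003,-0.045,0,0,0.2,0,0,0,-8,0.2,0,0,0,-8,0.2,0,0,0,-8,0.2,0,0,0,-8,0.2,0,0,0,-8,0.2,0,0,0,-8,0.2,0,0,0,-8])

```text
time_s: 29.75
eef_pos: [0.5579, 0.0127, 0.1697]
ee_rot: [0.318, 0.948, -0.001, -0.001]
force: [-0.5, -0.3, -0.1]
finger_gap: 0.6
grip_force: 0.0
```

Call:
jog_arm(targets=[0.2,0,0,0,-8.5,0.2,0,0,0,-8.5,0.2,0,0,0,-8.5,0.2,0,0,0,-8.5,0.2,0,0,0,0,0.2,0,0,0,0])

```text
time_s: 30.35
eef_pos: [0.5581, 0.0129, 0.1704]
ee_rot: [0.031, 1.0, -0.0, -0.001]
force: [0.4, -0.2, 0.6]
finger_gap: 0.602
grip_force: 0.0
```

```bash
python3 - <<'E'
from h import *
c=cam('wrist');save(c,'w5.png');go(.5515,-.003,.1,86.6)
w=cloud(c);m=(abs(w[...,0]-.605)<.03)&(abs(w[...,1]-.02)<.1)&(w[...,2]>.02)&(w[...,2]<.05);q=w[m]
print(m.sum(),np.degrees(np.arctan(np.polyfit(q[:,0],q[:,2],1)[0])),np.median(q,0))
sockets(c,.05,.10,(.51,.64,-.135,.16),200)
E
```

```text
turn -0.2 shift mm [  5.7 -16.3  70.7] rows 1.4 pos [0.5583 0.0129 0.1706] ydir 86.4 q6 [-0.1  -0.03] t 30.4
13327 -0.027456887494601945 [0.60207125 0.02286698 0.0340489 ]
sock px [320. 181.] n 9497 xy [0.5472 0.0012] top 0.0749 flats 120.7 corners 129.8 flat dirs 56 116 176
```

View pics/w5.png

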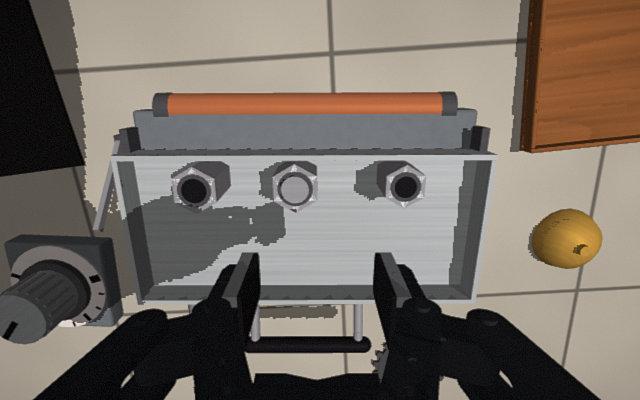

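The pan is level at −0.03°, with the sockets upright at (193,187), (295,187) and (405,184).

```bash
python3 - <<'E'
from h import *
sockets(cam('wrist'),.063,.10,(.51,.64,-.135,.125),200)
go(.5545,.0765,.08,86.6)
E
```

```text
sock px [197. 187.] n 1819 xy [ 0.5426 -0.0731] top 0.079 flats 30.5 corners 34.4 flat dirs 27 87 147
sock px [295. 187.] n 1681 xy [ 0.548  -0.0028] top 0.0729 flats 32.2 corners 36.2 flat dirs 27 87 147
sock px [404. 184.] n 1458 xy [0.5503 0.0767] top 0.075 flats 28.5 corners 32.0 flat dirs 27 87 147
turn -0.1 shift mm [ 7.6 63.2 90.9] rows 1.8 pos [0.5584 0.0129 0.1709] ydir 86.5 q6 [-0.1  -0.04] t 30.4
```

Call:
jog_arm(targets=[0.1,0.006,0.032,0.02,0,0.1,0.006,0.0315,0.03,0,0.1,0,0,0.02,0,0.1,0,0,0,0,0.1,0,0,0,0,0.1,0,0,0,0])

```text
time_s: 31.05
eef_pos: [0.5517, 0.0766, 0.1034]
ee_rot: [0.03, 1.0, -0.0, 0.001]
force: [1.4, -0.8, 0.8]
finger_gap: 0.549
grip_force: 0.0
```

```bash
python3 - <<'E'
from h import *
sockets(cam('wrist'),.063,.10,(.51,.64,.04,.125),200)
go(.5503,.0767,.046,86.6)
E
```

```text
sock px [317. 234.] n 2471 xy [0.5502 0.0766] top 0.0749 flats 28.4 corners 31.9 flat dirs 26 86 146
turn -0.1 shift mm [ 1.8  0.1 57.6] rows 1.2 pos [0.5519 0.0765 0.1036] ydir 86.5 q6 [0.02 0.08] t 31.1
```

Call:
jog_arm(targets=[0.1,0.0018,0,0.02,0,0.1,0,0,0.02,0,0.1,0,0,0.018,0,0.1,0,0,0,0,-1,0,0,0,0,-1,0,0,0,0,-1,0,0,0,0,-1,0,0,0,0,-1,0,0,-0.003,0,-1,0,0,-0.01,0], squeeze=50)

```text
time_s: 32.1
eef_pos: [0.5495, 0.0771, 0.0561]
ee_rot: [0.03, 1.0, -0.0, 0.001]
force: [4.6, 0.7, -3.1]
finger_gap: 0.315
grip_force: 49.6
```

Call:
jog_arm(targets=[-1,0,0,-0.03,0,-1,0,0,-0.035,0,-1,0,0,-0.02,0,-1,0,0,0,0])

```text
time_s: 32.5
eef_pos: [0.5509, 0.0774, 0.1461]
ee_rot: [0.03, 1.0, 0.0, 0.004]
force: [0.4, 0.0, -0.8]
finger_gap: 0.316
grip_force: 50.9
```

```bash
python3 - <<'E'
from h import *
s=state();print(s['finger_gap'],s['grip_force']);go(.49,.33,.14,86.6)
E
```

```text
0.3157082866892311 50.93000812456012
turn 0.0 shift mm [ 75.8 248.5   5.7] rows 5.0 pos [0.5509 0.0774 0.1461] ydir 86.6 q6 [0.02 0.08] t 32.5
```

Call:
jog_arm(targets=[-1,0.0126,0.0414,0,0,-1,0.0126,0.0414,0,0,-1,0.0126,0.0414,0,0,-1,0.0126,0.0414,0,0,-1,0.0126,0.0414,0,0,-1,0.0126,0.0414,0,0,-1,0,0,0.03,0,-1,0,0,0.04,0,-1,0,0,0.01,0,-1,0,0,0,0])

```text
time_s: 33.5
eef_pos: [0.4845, 0.328, 0.0574]
ee_rot: [0.03, 1.0, -0.002, -0.004]
force: [0.3, 0.3, -0.5]
finger_gap: 0.314
grip_force: 51.0
```

```bash
python3 - <<'E'
from h import *
s=state();print(s['finger_gap'],s['grip_force']);go(.49,.33,.020,86.6)
E
```

```text
0.3144471347664642 50.958783966489136
turn 0.0 shift mm [-5.7  2.5 37.3] rows 0.7 pos [0.4845 0.328  0.0574] ydir 86.6 q6 [0.48 0.54] t 33.5
```

Call:
jog_arm(targets=[-1,0,0,0.018,0,-1,0,0,0.019,0,-1,0,0,0,0,-1,0,0,0,0,0.1,0,0,0,0,0.1,0,0,0,0,0.1,0,0,0,0,0.1,0,0,-0.04,0,0.1,0,0,-0.045,0,0.1,0,0,-0.045,0])

```text
time_s: 34.5
eef_pos: [0.4874, 0.3294, 0.156]
ee_rot: [0.03, 1.0, -0.0, -0.0]
force: [0.9, 0.6, 0.3]
finger_gap: 0.551
grip_force: 0.0
```

```bash
python3 - <<'E'
from h import *
c=cam('wrist')
sockets(c,.03,.06,(.37,.53,.20,.37),200)
go(.548,-.0028,.11,86.6)
E
```

```text
sock px [318. 197.] n 1231 xy [0.4902 0.3298] top 0.045 flats 28.0 corners 31.8 flat dirs 27 87 147
turn 0.0 shift mm [ -75.4 -331.    54.9] rows 6.6 pos [0.4916 0.3317 0.1665] ydir 86.6 q6 [0.48 0.54] t 34.5
```

Call:
jog_arm(targets=[0.1,-0.0094,-0.0414,0,0,0.1,-0.0094,-0.0414,0,0,0.1,-0.0094,-0.0414,0,0,0.1,-0.0094,-0.0414,0,0,0.1,-0.0094,-0.0414,0,0,0.1,-0.0094,-0.0414,0,0,0.1,-0.0094,-0.0414,0,0,0.1,-0.0094,-0.0414,0.01,0,0.1,0,0,0.045,0,0.1,0,0,0,0])

```text
time_s: 35.55
eef_pos: [0.5369, -0.006, 0.0918]
ee_rot: [0.031, 0.999, 0.001, -0.008]
force: [-1.2, 0.7, -2.0]
finger_gap: 0.548
grip_force: 0.0
```

Call:
jog_arm(targets=[0.1,0,0,0,0,0.1,0,0,0,0])

```text
time_s: 35.75
eef_pos: [0.5452, -0.0049, 0.1023]
ee_rot: [0.029, 1.0, -0.0, 0.002]
force: [-0.3, -0.8, 0.3]
finger_gap: 0.557
grip_force: 0.0
```

```bash
python3 - <<'E'
from h import *
sockets(cam('wrist'),.063,.10,(.51,.64,-.12,.125),200)
go(.548,-.0028,.044,86.6)
E
```

```text
sock px [192. 241.] n 3290 xy [ 0.5426 -0.0731] top 0.0789 flats 31.0 corners 34.7 flat dirs 27 87 147
sock px [322. 240.] n 2895 xy [ 0.548  -0.0027] top 0.0729 flats 32.5 corners 36.8 flat dirs 28 88 148
turn 0.1 shift mm [-1.8  2.3 59. ] rows 1.2 pos [ 0.5457 -0.0049  0.103 ] ydir 86.7 q6 [-0.13 -0.07] t 35.8
```

Call:
jog_arm(targets=[0.1,-0.0018,0.0023,0.02,0,0.1,0,0,0.02,0,0.1,0,0,0.019,0,0.1,0,0,0,0,-1,0,0,0,0,-1,0,0,0,0,-1,0,0,0,0,-1,0,0,0,0,-1,0,0,-0.003,0,-1,0,0,-0.01,0], squeeze=50)

```text
time_s: 36.8
eef_pos: [0.5465, -0.0034, 0.0529]
ee_rot: [0.03, 1.0, -0.0, 0.001]
force: [4.9, -1.0, -3.4]
finger_gap: 0.36
grip_force: 50.1
```

Call:
jog_arm(targets=[-1,0,0,-0.03,0,-1,0,0,-0.035,0,-1,0,0,-0.02,0,-1,0,0,0,0])

```text
time_s: 37.2
eef_pos: [0.5473, -0.0037, 0.1424]
ee_rot: [0.03, 1.0, -0.0, 0.003]
force: [0.9, 0.3, -0.2]
finger_gap: 0.366
grip_force: 51.7
```

```bash
python3 - <<'E'
from h import *
s=state();print(s['finger_gap'],s['grip_force']);go(.41,.285,.14,86.6)
E
```

```text
0.3659988474871795 51.71611754223704
turn -0.0 shift mm [154.2 280.    1.3] rows 5.6 pos [ 0.5473 -0.0037  0.1424] ydir 86.6 q6 [-0.13 -0.07] t 37.2
```

Call:
jog_arm(targets=[-1,0.022,0.04,0,0,-1,0.022,0.04,0,0,-1,0.022,0.04,0,0,-1,0.022,0.04,0,0,-1,0.022,0.04,0,0,-1,0.022,0.04,0,0,-1,0.022,0.04,0,0,-1,0,0,0.03,0,-1,0,0,0.04,0,-1,0,0,0,0])

```text
time_s: 38.2
eef_pos: [0.4006, 0.2822, 0.0598]
ee_rot: [0.029, 1.0, -0.005, -0.008]
force: [-1.3, -0.8, -2.1]
finger_gap: 0.36
grip_force: 51.7
```

```bash
python3 - <<'E'
from h import *
s=state();print(s['finger_gap'],s['grip_force']);go(.41,.285,.018,86.6)
E
```

```text
0.36032004389700173 51.67126581072807
turn 0.1 shift mm [-9.8  3.8 41.6] rows 0.8 pos [0.4006 0.2822 0.0598] ydir 86.7 q6 [0.48 0.53] t 38.2
```

Call:
jog_arm(targets=[-1,0,0,0.018,0,-1,0,0,0.018,0,-1,0,0,0,0,-1,0,0,0,0,-1,0,0,0,0])

```text
time_s: 38.7
eef_pos: [0.4092, 0.2856, 0.0342]
ee_rot: [0.03, 1.0, 0.0, 0.001]
force: [-0.0, -0.2, -0.7]
finger_gap: 0.366
grip_force: 51.7
```

Call:
jog_arm(targets=[-1,0,0,0.01,0,-1,0,0,0.0055,0,-1,0,0,0,0,-1,0,0,0,0,0.1,0,0,0,0,0.1,0,0,0,0,0.1,0,0,0,0,0.1,0,0,-0.045,0,0.1,0,0,-0.045,0,0.1,0,0,-0.045,0])

```text
time_s: 39.7
eef_pos: [0.4077, 0.2852, 0.1534]
ee_rot: [0.03, 1.0, -0.0, -0.0]
force: [1.0, 0.5, -0.1]
finger_gap: 0.552
grip_force: 0.0
```

```bash
python3 - <<'E'
from h import *
c=cam('wrist')
sockets(c,.03,.06,(.37,.53,.20,.37),200)
go(.5426,-.0731,.11,86.6)
E
```

```text
sock px [317. 195.] n 1523 xy [0.4091 0.2852] top 0.0429 flats 32.1 corners 36.5 flat dirs 25 85 145
sock px [363. 284.] n 313 xy [0.4901 0.3208] top 0.0446 flats 17.8 corners 19.9 flat dirs 31 91 151
turn 0.0 shift mm [-151.1 -352.6   52.3] rows 7.1 pos [0.412  0.2875 0.163 ] ydir 86.6 q6 [0.48 0.53] t 39.8
```

Call:
jog_arm(targets=[0.1,-0.0168,-0.0392,0,0,0.1,-0.0168,-0.0392,0,0,0.1,-0.0168,-0.0392,0,0,0.1,-0.0168,-0.0392,0,0,0.1,-0.0168,-0.0392,0,0,0.1,-0.0168,-0.0392,0,0,0.1,-0.0168,-0.0392,0,0,0.1,-0.0168,-0.0392,0,0,0.1,-0.0168,-0.0392,0,0,0.1,0,0,0.04,0])

```text
time_s: 40.75
eef_pos: [0.545, -0.0823, 0.1184]
ee_rot: [0.033, 0.999, -0.003, 0.008]
force: [0.9, -0.2, 0.4]
finger_gap: 0.549
grip_force: 0.0
```

Call:
jog_arm(targets=[0.1,0,0,0,0,0.1,0,0,0,0,0.1,0,0,0,0])

```text
time_s: 41.05
eef_pos: [0.5391, -0.0752, 0.114]
ee_rot: [0.029, 1.0, -0.0, 0.001]
force: [-0.0, -0.3, 1.0]
finger_gap: 0.547
grip_force: 0.0
```

```bash
python3 - <<'E'
from h import *
sockets(cam('wrist'),.063,.10,(.51,.64,-.12,.125),200)
go(.5426,-.0731,.047,86.6)
E
```

```text
sock px [321. 236.] n 2703 xy [ 0.5425 -0.0731] top 0.079 flats 30.5 corners 34.6 flat dirs 26 86 146
turn 0.1 shift mm [-2.7  2.4 67.5] rows 1.4 pos [ 0.5396 -0.0752  0.1145] ydir 86.7 q6 [-0.26 -0.2 ] t 41.1
```

Call:
jog_arm(targets=[0.1,-0.0027,0.0024,0.025,0,0.1,0,0,0.025,0,0.1,0,0,0.017,0,0.1,0,0,0,0,-1,0,0,0,0,-1,0,0,0,0,-1,0,0,0,0,-1,0,0,0,0,-1,0,0,-0.003,0,-1,0,0,-0.01,0], squeeze=50)

```text
time_s: 42.1
eef_pos: [0.542, -0.0735, 0.0575]
ee_rot: [0.03, 1.0, 0.0, 0.001]
force: [4.2, -0.2, -3.1]
finger_gap: 0.339
grip_force: 49.7
```

Call:
jog_arm(targets=[-1,0,0,-0.03,0,-1,0,0,-0.035,0,-1,0,0,-0.02,0,-1,0,0,0,0])

```text
time_s: 42.5
eef_pos: [0.5431, -0.0742, 0.1472]
ee_rot: [0.03, 1.0, -0.001, 0.003]
force: [0.8, -0.2, -1.1]
finger_gap: 0.345
grip_force: 51.0
```

```bash
python3 - <<'E'
from h import *
s=state();print(s['finger_gap'],s['grip_force']);go(.49,.245,.14,86.6)
E
```

```text
0.3453268939819221 51.003154129721224
turn 0.0 shift mm [ 72.  315.5   6.2] rows 6.3 pos [ 0.5431 -0.0742  0.1472] ydir 86.6 q6 [-0.26 -0.2 ] t 42.5
```

Call:
jog_arm(targets=[-1,0.0103,0.0451,0,0,-1,0.0103,0.0451,0,0,-1,0.0103,0.0451,0,0,-1,0.0103,0.0451,0,0,-1,0.0103,0.0451,0,0,-1,0.0103,0.0451,0,0,-1,0.0103,0.0451,0,0,-1,0,0,0,0,-1,0,0,0.045,0,-1,0,0,0.045,0])

```text
time_s: 43.5
eef_pos: [0.4884, 0.2463, 0.0525]
ee_rot: [0.029, 1.0, 0.0, 0.001]
force: [0.5, 0.1, -2.3]
finger_gap: 0.344
grip_force: 51.1
```

Call:
jog_arm(targets=[-1,0,0,0,0,-1,0,0,0,0,-1,0,0,0,0])

```text
time_s: 43.8
eef_pos: [0.4896, 0.2461, 0.0555]
ee_rot: [0.03, 1.0, 0.001, 0.002]
force: [0.2, -0.2, -0.0]
finger_gap: 0.339
grip_force: 51.0
```

Call:
jog_arm(targets=[-1,0,0,0.02,0,-1,0,0,0.0145,0,-1,0,0,0,0,-1,0,0,0,0,0.1,0,0,0,0,0.1,0,0,0,0,0.1,0,0,0,0,0.1,0,0,-0.045,0,0.1,0,0,-0.045,0,0.1,0,0,-0.045,0])

```text
time_s: 44.8
eef_pos: [0.4873, 0.2458, 0.1551]
ee_rot: [0.03, 1.0, -0.0, -0.0]
force: [0.7, 0.6, 0.7]
finger_gap: 0.548
grip_force: 0.0
```

Call:
jog_arm(targets=[1,0,0,-0.02,0,1,0,0,0,0,1,0,0,0,0])

```text
time_s: 45.1
eef_pos: [0.488, 0.2461, 0.1741]
ee_rot: [0.03, 1.0, 0.0, 0.001]
force: [0.0, -0.4, -0.1]
finger_gap: 0.993
grip_force: 0.0
```

```bash
python3 - <<'E'
from h import *
c=cam('wrist');save(c,'w6.png')
sockets(c,.03,.06,(.36,.54,.19,.38),100)
go(.645,-.2391,.17,14.6)
E
```

```text
sock px [362.  84.] n 1650 xy [0.4092 0.2851] top 0.0429 flats 32.0 corners 36.3 flat dirs 26 86 146
sock px [417. 184.] n 1181 xy [0.4902 0.3297] top 0.045 flats 28.5 corners 32.0 flat dirs 27 87 147
sock px [317. 189.] n 1328 xy [0.4892 0.2458] top 0.049 flats 30.3 corners 34.0 flat dirs 26 86 146
turn 72.0 shift mm [-509.    30.5    2.6] rows 10.2 pos [0.4872 0.2458 0.1726] ydir 86.6 q6 [0.34 0.4 ] t 45.1
```

View pics/w6.png

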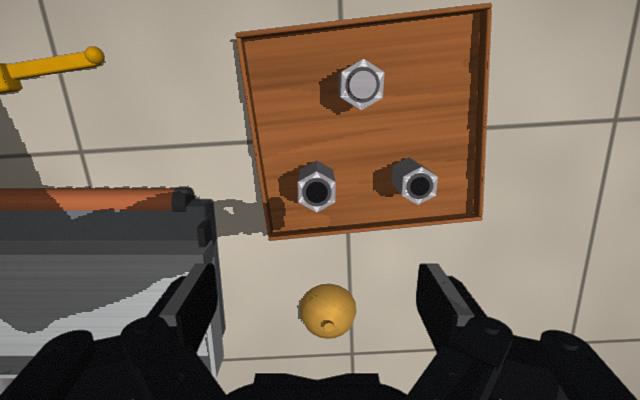

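All three sockets stand in the tray, at (362,84), (417,185) and (317,190). Next I turn the sleeve back.

Call:
jog_arm(targets=[1,-0.0169,-0.0432,0,0,1,-0.0169,-0.0432,0,0,1,-0.0169,-0.0432,0,0,1,-0.0169,-0.0432,0,0,1,-0.0169,-0.0432,0,0,1,-0.0169,-0.0432,0,0,1,-0.0169,-0.0432,0,0,1,-0.0169,-0.0432,0,0,1,-0.0169,-0.0432,0,0,1,-0.0169,-0.0432,0,0])

```text
time_s: 46.15
eef_pos: [0.6298, -0.1967, 0.1705]
ee_rot: [0.03, 1.0, 0.001, -0.002]
force: [1.3, 0.2, -0.5]
finger_gap: 0.996
grip_force: 0.0
```

Call:
jog_arm(targets=[1,-0.0169,-0.0432,0,0,1,0,0,0,8,1,0,0,0,8,1,0,0,0,8,1,0,0,0,8,1,0,0,0,8,1,0,0,0,8,1,0,0,0,8,1,0,0,0,8,1,0,0,0,8])

```text
time_s: 47.15
eef_pos: [0.6439, -0.2388, 0.1702]
ee_rot: [0.614, 0.79, -0.001, -0.003]
force: [0.3, -0.2, 1.1]
finger_gap: 1.001
grip_force: 0.0
```

Call:
jog_arm(targets=[1,0,0,0,0,1,0,0,0,0])

```text
time_s: 47.35
eef_pos: [0.6443, -0.239, 0.1714]
ee_rot: [0.61, 0.792, -0.0, -0.002]
force: [1.2, 1.0, -0.8]
finger_gap: 1.001
grip_force: 0.0
```

```bash
python3 - <<'E'
from h import *
c=cam('wrist');sleeve(c)
go(.6447,-.2391,.045,14.6)
E
```

```text
line 124 -41.7 [ 0.009  -0.0081] dark [(-114, 6), (24, 13), (30, 9), (96, 29), (102, 27)]
box ((644.890869140625, -239.3257598876953), (90.340087890625, 90.2197265625), 83.9167251586914)
turn 0.1 shift mm [ -0.3   0.4 127. ] rows 2.5 pos [ 0.6445 -0.2391  0.172 ] ydir 14.7 q6 [-0.45  0.86] t 47.4
```

Call:
jog_arm(targets=[1,0,0,0.043,0,1,0,0,0.042,0,1,0,0,0.042,0,1,0,0,0,0,-1,0,0,0,0,-1,0,0,0,0,-1,0,0,0,0,-1,0,0,0,0,-1,0,0,0,0,-1,0,0,0,0], squeeze=40)

```text
time_s: 48.4
eef_pos: [0.6457, -0.2414, 0.0516]
ee_rot: [0.612, 0.791, -0.001, 0.002]
force: [-5.3, -0.2, 4.3]
finger_gap: 0.549
grip_force: 43.1
```

Call:
jog_arm(targets=[-1,0,0,0,-8,-1,0,0,0,-8,-1,0,0,0,-8,-1,0,0,0,-8,-1,0,0,0,-8,-1,0,0,0,-8,-1,0,0,0,-8,-1,0,0,0,-8,-1,0,0,0,-8,-1,0,0,0,-8])

```text
time_s: 49.4
eef_pos: [0.6475, -0.2388, 0.0516]
ee_rot: [-0.044, 0.999, 0.0, 0.003]
force: [-2.0, 3.3, 4.9]
finger_gap: 0.546
grip_force: 43.0
```

Call:
jog_arm(targets=[-1,0,0,0,-8,-1,0,0,0,-8,-1,0,0,0,-8,-1,0,0,0,-8,-1,0,0,0,-8,-1,0,0,0,-8,-1,0,0,0,-8,-1,0,0,0,-7,-1,0,0,0,0,-1,0,0,0,0])

```text
time_s: 50.4
eef_pos: [0.6459, -0.2368, 0.0516]
ee_rot: [-0.557, 0.83, 0.001, 0.002]
force: [-3.9, 8.3, 7.0]
finger_gap: 0.549
grip_force: 43.3
```

Call:
jog_arm(targets=[1,0,0,0,0,1,0,0,0,0,1,0,0,0,0,1,0,0,-0.03,0,1,0,0,-0.045,0,1,0,0,-0.045,0,1,0,0,0,0,1,0,0,0,0])

```text
time_s: 51.2
eef_pos: [0.6469, -0.2406, 0.1701]
ee_rot: [-0.556, 0.831, -0.003, 0.002]
force: [0.1, -0.4, -1.3]
finger_gap: 1.001
grip_force: 0.0
```

```bash
python3 - <<'E'
from h import *
c=cam('wrist');sleeve(c);go(.6447,-.2391,.17,90)
c=cam('top');save(c,'top2.png',1.25);w=cloud(c)
m=(abs(w[...,0]-.593)<.04)&(abs(w[...,1]-.04)<.08)&(w[...,2]>.02)&(w[...,2]<.05);q=w[m]
print(np.degrees(np.arctan(np.polyfit(q[:,0],q[:,2],1)[0])))
sockets(c,.03,.06,(.36,.54,.19,.38),40)
E
```

```text
line 124 100.9 [-0.0022  0.0114] dark [(-126, 7), (-120, 10), (-114, 29), (-108, 8), (-102, 5), (-96, 11), (-90, 12), (-84, 5), (-78, 5), (-72, 12), (-66, 8), (-54, 5), (-48, 17), (-42, 21), (-36, 4), (-30, 4), (24, 5), (96, 5), (102, 7)]
box ((644.5859985351562, -239.26736450195312), (90.5682373046875, 90.09650421142578), 84.20377349853516)
turn 67.6 shift mm [ 1.   0.9 -2.5] rows 7.9 pos [ 0.6457 -0.24    0.1675] ydir 157.6 q6 [-0.45 -1.63] t 51.2
-0.008210942540945686
sock px [207. 229.] n 96 xy [0.4908 0.3297] top 0.0465 flats 28.1 corners 29.9 flat dirs 22 82 142
sock px [236. 230.] n 108 xy [0.4902 0.2451] top 0.0516 flats 29.7 corners 32.3 flat dirs 25 85 145
sock px [221. 257.] n 119 xy [0.4104 0.2843] top 0.0439 flats 31.9 corners 34.6 flat dirs 28 88 148
```

View pics/top2.png

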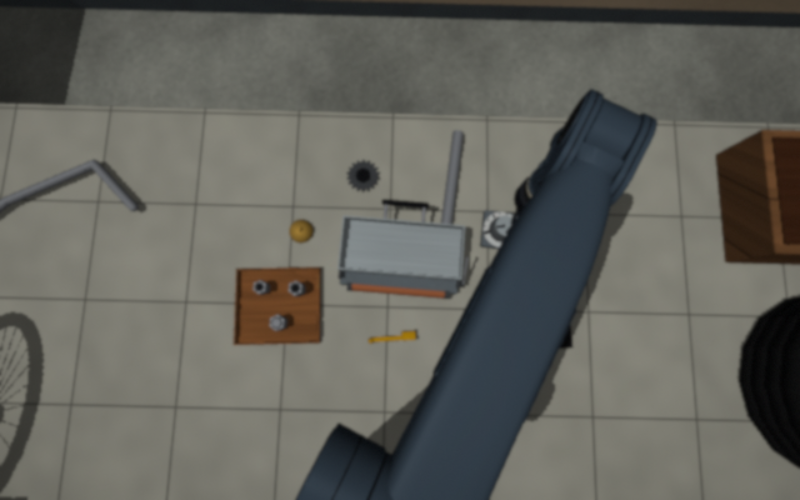

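The sleeve line reads 100.9°, and 0 is at 102°. The pan is level, the sockets are in the tray at (260,287), (297,287) and (278,323), and the other objects haven't moved.

```bash
python3 -c "
from plant import *
print(hand_in())"
```

```text
the job is handed in; nothing more can be done
None
```

I demagnetised all three sockets (b, c and d), moved them to the wooden tray, levelled the pan, set the sleeve back to 0, kept the other objects in place and handed the job in; the hand-in returned no verdict.

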